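Fold the bit rack down and shut the cutter case

TASK

Close up the plywood cutter case on the bench: with the fingertips, first push the upright drill-bit rack inside it right down flat, then push the lid over and press it fully shut, without slamming it. Only push: do not lift or shove the case about or disturb the things in and around it.

Things in the scene. Friction and masses are not known exactly. Their poses are not given: they have to be found in the camera images.
- case: Open plywood case, loose on the bench, about 2 kg (slides if shoved hard). Outside 180 mm along its x, 260 mm along its y, 60 mm high, walls 9 mm; origin at the centre of its underside, z up. Its +x wall, with the lid hinge along the top, is on the robot's left (world +y, within 30 degrees); its -y end, with the rack hinge inside, is far from the robot. Cutters in its +y end stay below the rim.
- lid (a joint): Angle of the lid (rad): 0 = shut flat on the case, 1.57 = standing straight up, more = leaning outwards, stop at 2.1. It starts open at 1.6 to 1.95. Plain plywood board 180 x 260 x 9 mm, 0.27 kg, on a stiff hinge: it stays at whatever angle it is left and takes about 3 N at its free edge to swing.
- lid_hinge (a point): Mid-point of the lid's hinge axis, 60 mm above the bench, at (90, 0, 60) mm in the case's frame; the axis runs along the case's y. Its orientation turns with the lid (equal to the case's when the lid is shut).
- lid_edge (a point): Middle of the lid's free edge, on its outer face (the top face when shut), 180 mm from the hinge axis; the outer face lies 9 mm outside the plane through the hinge axis.
- rack (a joint): Angle of the bit rack (rad): 0 = flat in the case, top face 21.5 mm below the rim; 1.57 = upright; starts at 1.35 to 1.65. Plywood flap 90 mm wide (case x), 100 mm from hinge to free edge, 9 mm thick, drill bits clipped to the face that goes down. Folds towards the case's +y (the robot): push its plain face, on the far side. Stiff hinge, stays where left; 2 to 3 N near its edge.
- rack_hinge (a point): Mid-point of the rack's hinge axis, at (0, -85, 34) mm in the case's frame, half-way through the plate's thickness; the axis runs along the case's x. Between it and the case's -y end wall there is 36 mm of room. Its orientation turns with the rack.
- rack_edge (a point): Middle of the rack's free edge, on its plain face (the upper face when folded), 100 mm from the hinge axis.
- tape: Roll of brown tape lying flat, 100 mm across, 48 mm high, on the bench beside the case's -x wall; origin at the centre of its underside. Bystander.
- glue: White glue bottle 56 mm across, 150 mm tall, standing on the bench about 115 mm from the case's -x wall; origin at the centre of its underside. Bystander.
- screwdriver: Screwdriver with black handle lying on the bench along the case's +x wall, under the leaning lid. Bystander.
- jar: Screw jar 60 mm across, 75 mm tall, standing on the bench about 150 mm from the lid's hinge, outside it; origin at the centre of its underside. Bystander.
- square: Joiner's try square lying flat on the bench (100 mm stock, 150 mm blade, 14 mm high) beyond the case's -y end. Bystander.
- hexpart: Small bent piece of three glued plywood strips, 28 mm high, about 100 mm long, on the bench beyond the case's far end on the lid's side. Bystander.
- collar: Loose brass depth collar, 32 mm across, 18 mm high, lying on the case's floor in its +y end; origin at the centre of its underside. Stays where it is.
Mind the look-alikes: they are no part of the job. Of the things shaped like the collar, the brass one is meant.

How it is judged (in metres and radians):
On the way, in this order (a step that is already met when the one before it is completed fails the run):
1. the rack is folded down flat while the lid is still open (value of joint rack below 0.08 rad and value of joint lid above 1.2 rad), for 0.2 s.
2. the lid is shut over the folded rack (value of joint lid below 0.05 rad and value of joint rack below 0.08 rad), for 0.2 s.
At the end, for the whole second after the job is handed in: The rack is folded flat (within 0.08 rad) and the lid fully shut over it (within 0.05 rad), the case stands flat on the bench within 20 mm of where it was and at rest, the collar still lies in the case and each bystander is within 30 mm of its place (all of step 2 and linear speed of case below 0.01 m/s and distance of case from where it was at the start of the episode below 0.02 m and angle between case's own z axis and vertical below 0.05 rad and distance of each of tape, glue, screwdriver, jar, square, hexpart from where it was at the start of the episode below 0.03 m and horizontal distance between collar and case below 0.14 m and height (world z) of collar below 0.02 m); the robot touches nothing.
It fails at once if the lid is swung down on to the rack while the rack still stands up (value of joint lid below 0.7 rad and value of joint rack above 0.45 rad).
It fails at once if the case is lifted off the bench, tipped or shoved more than 30 mm (height (world z) of case above 0.012 m or angle between case's own z axis and vertical above 0.12 rad or distance of case from where it was at the start of the episode above 0.03 m).
It fails at once if a bystander is lifted or knocked more than 40 mm from its place (distance of any of tape, glue, screwdriver, jar, square, hexpart from where it was at the start of the episode above 0.04 m).
It fails at once if the collar is lifted out of its place in the case (height (world z) of collar above 0.035 m).
It fails at once if the lid is slammed: it comes down on the case faster than 3 rad/s (value of joint lid below 0.3 rad and velocity of joint lid below -3 rad/s).
It also fails if it takes over 56 s, if anything falls off the work surface, if the arm or the gripper's body presses on something with over 40 N, if the wrist force passes 120 N, or if a joint passes its speed limit or range.

ROBOT

A 6-joint arm with a two-finger parallel gripper is mounted at the origin on the work surface. World frame = base frame: x ahead of the robot, y to its left, z up, the work surface at z = 0. Lengths are in mm, angles in rad, forces in N, time in s.
With the tool pointing down it reaches from about 300 to 775 mm from the base axis. Payload 14.6 kg.
Tool frame: the origin (TCP) lies at the very end of the fingers, on their centre line; the grasp point (between the pads) lies 19 mm behind it (pinch_z is the distance from the TCP to the grasp point, in mm); x points along the fingers, z is the direction in which the jaws open and shut, and the axes are right-handed (so a half turn about x gives the same grasp; the last joint's range is limited). The gripper opens to 94 mm and grips with 3 to 60 N. Pads are 16 mm wide; open, the fingers measure 119 mm over their backs; the gripper's body (75 mm by 177 mm) begins 78 mm behind the grasp point.
Start: joints at [-1.264, 0.3, 1.521, -0, 1.321, -0.067], TCP at [200.828, -512.013, 205.446] pointing down, gripper open.
Joint ranges: [-3.03, 3.03], [-0.79, 2.21], [0.23, 2.52], [-1.04, 4.18], [0, 3.07], [-2.55, 2.55]. Speed limits (rad/s): [2.22, 2.22, 2.57, 3.14, 3.14, 3.14].

INTERFACE

Orientations are given as [roll, pitch, yaw] about the fixed x, y, z axes, in that order (R = Rz(yaw) Ry(pitch) Rx(roll)).
In Python, from cell import read_state, camera, sign_off, pinch_z gives the robot as it stands. The module is installed in compiled form; this text tells all that it offers.
- The arm moves only by the tool arm_command, never from a script. Its argument "series" is a list of rows, each a list of 3 entries, a list of its own where there are three numbers: the finger opening in mm, from 0 to 94, then the shift along the tool's x, y, z in mm, then the turn about the tool's x in degrees. A call has 1 to 12 rows; each row is the pose to reach, as a shift and turn from the pose measured when the call began, along the tool's axes at that moment; what a row does not reach only later rows make up. A row lasts 1/8 s, in which the tool goes at most 62.5 mm and 10.7 degrees, less where a joint would pass 70% of its speed; a pose out of reach is approached as far as the arm can. A call with a gripper value outside its range is refused whole. The fingers move at their own pace and stop on an object; "newtons" is the grip in N (left out, the last holds). Time passes only in rows, so rows that repeat a pose let the fingers close. It gives the time, the measured TCP pose, the force and the opening at its end, in the units of the state.
- read_state(): the state, without advancing time (a new reading comes with each control period).
- camera(name): name is "scene" or "top" or "wrist"; returns a dict with "pixels" (400x640x3 uint8, red, green, blue), "range_z" (400x640 float32, mm along the optical axis (not along the pixel's ray), 0 where there is no reading), "fov_y" (degrees; the focal length in pixels is half the picture's height over the tangent of half this angle, whatever the lens; pixels are square), "cx", "cy" (the principal point, pixels), "k1" (the pictures are not rectified: a ray, as slopes to the right and down, at radius r is drawn at 1 + k1 r^2 times it, then the intrinsics apply), "R" (3x3) and "t" (3): a world point X has camera coordinates R X + t. Camera axes: x right, y down, z forward; pixel columns grow to the right and rows downward; lengths in mm; the calibration is good to about 2 mm. A picture is of the moment at which its call begins.
- sign_off(): hands the job in, once; it reports no verdict.
The state is a dict: "clock": time; "joints": joint angles; "qd": joint speeds; "effort": joint torques, N m; "eef_pos": TCP position; "eef_rot": TCP orientation; "wrist_force": force on the tool from outside, world axes, zero at the start; "moment": the same for the moment, N m; "finger_gap": finger opening in mm.
Only numpy, scipy, OpenCV 4.12 (cv2) and the standard library are available. Lean on these libraries where they do the work, as an engineer would, in place of code of your own. Each camera call takes 0.05 s, during which the arm holds its last target.

## Working session

There is one attempt and no reset: what is moved stays moved. The work goes in short steps, Python scripts to look and compute and a tool call to move; the robot and the scene stay as the last step left them, time stands still between calls to the robot, and variables do not carry over. Pictures are saved under pics/ and viewed, and the job is handed in when it is done.

Besides the shell and the picture viewer there is one more tool, called after ">>>" as name([rows], argument=value, ...), one row to a line, values as JSON. arm_command: Moves the arm, as the interface text tells. Its arguments: {"type":"object","properties":{"series":{"type":"array"},"newtons":{"type":"number"}},"required":["series"]}

```bash
mkdir -p pics; cat > h.py <<'E'
import numpy as np, cv2, pickle
from cell import read_state, camera, sign_off, pinch_z
def f(c): return 200/np.tan(np.radians(c['fov_y'])/2)
def K(c): return np.array([[f(c),0,c['cx']],[0,f(c),c['cy']],[0,0,1]])
def ray(c,u,v):
    p=np.array([(u-c['cx'])/f(c),(v-c['cy'])/f(c)]); s=p.copy()
    for _ in range(30): s=p/(1+c['k1']*(s@s))
    return np.array([s[0],s[1],1.])
def pt(c,u,v,w=1):
    z=c['range_z'][int(v)-w:int(v)+w+1,int(u)-w:int(u)+w+1]; z=z[z>0]
    return np.array(c['R']).T@(ray(c,u,v)*np.median(z)-np.array(c['t'])) if z.size else None
def plane(c,u,v,h):
    R=np.array(c['R']);o=-R.T@np.array(c['t']);d=R.T@ray(c,u,v); return o+d*(h-o[2])/d[2]
def cloud(c):
    v,u=np.mgrid[0:400,0:640]; p=np.stack([(u-c['cx'])/f(c),(v-c['cy'])/f(c)],-1); s=p.copy()
    for _ in range(30): s=p/(1+c['k1']*(s**2).sum(-1,keepdims=True))
    P=np.concatenate([s,np.ones_like(s[...,:1])],-1)*c['range_z'][...,None]
    return (P-np.array(c['t']))@np.array(c['R'])
def proj(c,X):
    q=np.array(c['R'])@X+np.array(c['t']); s=q[:2]/q[2]; s=s*(1+c['k1']*(s@s)); return s*f(c)+[c['cx'],c['cy']]
def snap(n,name):
    c=camera(n); cv2.imwrite(f'pics/{name}.png',c['pixels'][...,::-1]); pickle.dump(c,open(f'pics/{name}.pkl','wb')); return c
def load(name): return pickle.load(open(f'pics/{name}.pkl','rb'))
E
python3 - <<'E'
from h import *
for n in('scene','top','wrist'):
    c=snap(n,n+'0'); print(n,c['fov_y'],c['k1'],-np.array(c['R']).T@c['t'])
print(read_state(),pinch_z)
E
```

```text
scene 56.941660289023346 -0.06640841734334642 [1326.63185862 -148.78107108  614.18605899]
top 51.170768219704684 -0.006490536009316247 [450.73137198  29.07120776 925.3182776 ]
wrist 68.00331271326746 -0.045080017450653556 [ 267.52948247 -486.95301436  384.00684022]
{'clock': 0.15, 'joints': array([-1.26362133e+00,  3.00315264e-01,  1.52144584e+00, -3.36885149e-05,
        1.32071367e+00, -6.66150664e-02]), 'qd': array([-0.00159583, -0.00263168, -0.00185889,  0.00131885,  0.00257435,
       -0.00101688]), 'effort': array([-3.38461768e-04, -5.31961870e+01, -3.52824819e+01,  7.07043777e-02,
        2.35639204e-02, -5.97511826e-05]), 'eef_pos': array([ 200.74878766, -511.83112844,  205.02902764]), 'eef_rot': array([3.11195448, 1.5699136 , 1.91495657]), 'wrist_force': array([-0.53200348, -0.24775987, -0.42964619]), 'moment': array([0.01483617, 0.00787937, 0.02669196]), 'finger_gap': 94.09450362797041} 18.8
```

View pics/scene0.png

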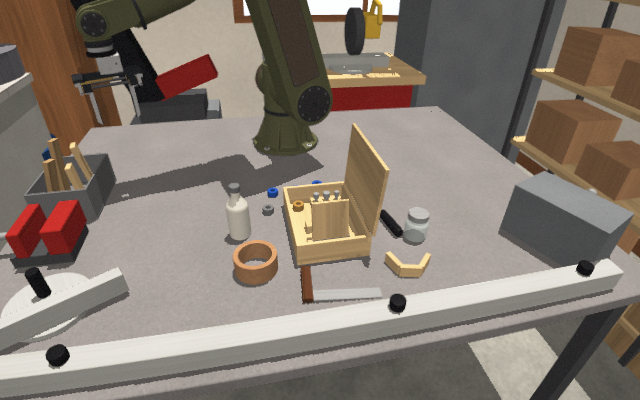

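View pics/top0.png

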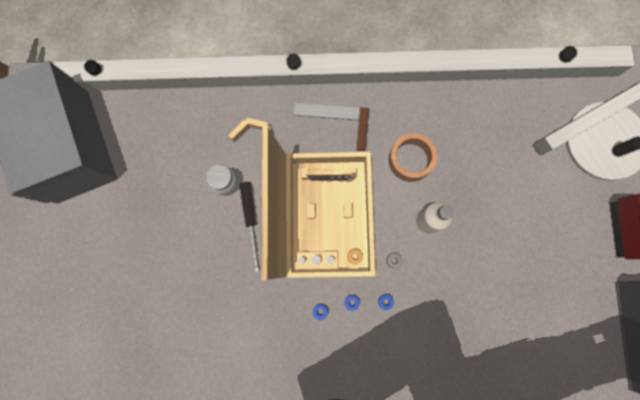

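View pics/wrist0.png

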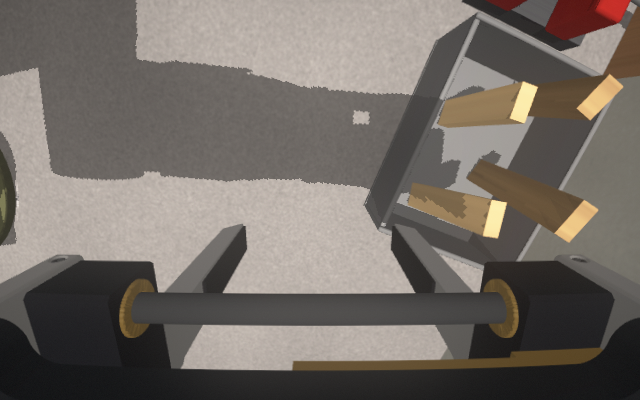

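The scene view shows the case with its lid standing at (365,180) and the rack upright at (330,218). The top view shows the case rim at about (291..374, 153..276), the rack edge at (330,176) and the lid strip at x≈262–286. There are several ring-shaped things:
- The brass one at (355,256) in the top view lies in the case, so it is the collar.
- The blue ones at (320,311), (352,302) and (386,301) and the grey one at (394,260) lie on the bench, so they are look-alikes.

Next I'll measure the case, the rack and the lid.

```bash
python3 - <<'E'
from h import *
c=load('top0'); P=cloud(c)
im=cv2.resize(c['pixels'][90:300,200:460,::-1],None,fx=3,fy=2.8,interpolation=cv2.INTER_CUBIC); cv2.imwrite('pics/topcrop.png',im)
x,y,z=P[...,0],P[...,1],P[...,2]
v,u=np.mgrid[0:400,0:640]
roi=(u>225)&(u<385)&(v>115)&(v<285)&(c['range_z']>0)
for lo,hi in((54,66),):
    m=roi&(z>lo)&(z<hi)&(u>287)
    q=P[m]; r=cv2.minAreaRect(q[:,:2].astype(np.float32)); print(lo,m.sum(),np.median(q[:,2]),r, cv2.boxPoints(r).round(1).tolist())
# rack: points above rim inside
m=roi&(u>298)&(u<362)&(v>160)&(v<190)&(z>75); q=P[m]; print('rack top',len(q),q.min(0),q.max(0))
# lid
m=roi&(u<292)&(z>80); q=P[m]; print('lid',len(q),q.min(0),q.max(0))
for vv in (140,170,200,230,260):
    print(vv,[(uu,P[vv,uu].round().astype(int).tolist()) for uu in range(258,296,4)])
# scene view
s=load('scene0'); S=cloud(s)
im=cv2.resize(s['pixels'][110:310,220:440,::-1],None,fx=3.4,fy=3,interpolation=cv2.INTER_CUBIC); cv2.imwrite('pics/scenecrop.png',im)
E
```

```text
54 1693 60.52703764243729 ((563.8115234375, 24.38459014892578), (175.74868774414062, 260.3832702636719), 89.74053192138672) [[433.20001220703125, -62.900001525878906], [693.5999755859375, -64.0999984741211], [694.4000244140625, 111.69999694824219], [434.0, 112.80000305175781]]
rack top 424 [622.6477959  -18.1583095   76.08159686] [639.5699628   71.48335172 138.29656611]
lid 3244 [433.67376235 117.4636941   80.04978953] [693.07182352 140.45970296 244.62832775]
140 [(258, [743, 186, 3]), (262, [668, 139, 239]), (266, [667, 132, 240]), (270, [675, 128, 216]), (274, [686, 126, 179]), (278, [743, 140, -1]), (282, [742, 131, -1]), (286, [741, 121, 1]), (290, [742, 112, -1]), (294, [741, 103, 1])]
170 [(258, [672, 185, 3]), (262, [615, 139, 239]), (266, [615, 132, 239]), (270, [620, 128, 216]), (274, [629, 126, 180]), (278, [638, 123, 141]), (282, [647, 120, 102]), (286, [656, 115, 63]), (290, [658, 108, 56]), (294, [668, 102, 13])]
200 [(258, [603, 185, 0]), (262, [564, 138, 238]), (266, [563, 131, 240]), (270, [568, 129, 211]), (274, [573, 126, 179]), (278, [579, 123, 141]), (282, [585, 120, 103]), (286, [592, 116, 59]), (290, [592, 108, 57]), (294, [600, 103, 10])]
230 [(258, [536, 185, -2]), (262, [513, 138, 241]), (266, [513, 131, 238]), (270, [516, 129, 212]), (274, [519, 126, 177]), (278, [522, 123, 143]), (282, [525, 120, 101]), (286, [529, 116, 61]), (290, [529, 108, 60]), (294, [533, 104, 11])]
260 [(258, [469, 185, -1]), (262, [464, 138, 240]), (266, [464, 131, 241]), (270, [465, 128, 213]), (274, [465, 126, 178]), (278, [466, 123, 141]), (282, [467, 120, 103]), (286, [467, 117, 61]), (290, [467, 108, 61]), (294, [468, 104, 9])]
```

View pics/topcrop.png

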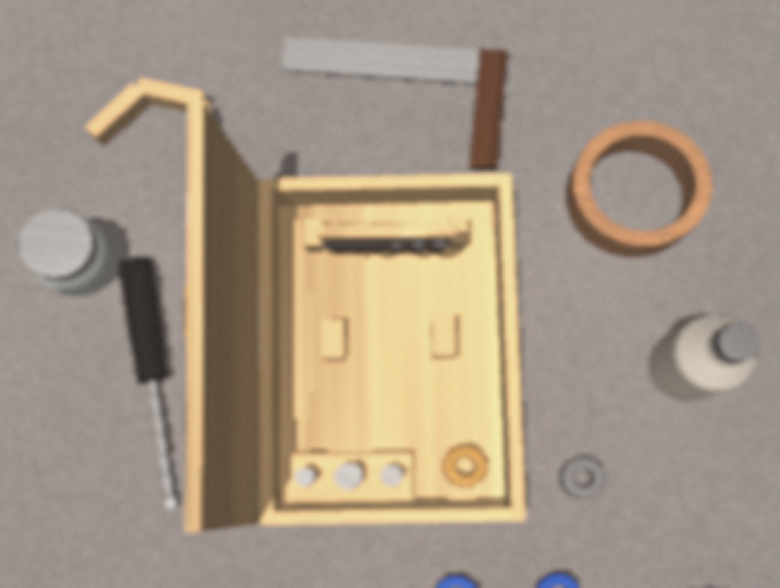

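View pics/scenecrop.png

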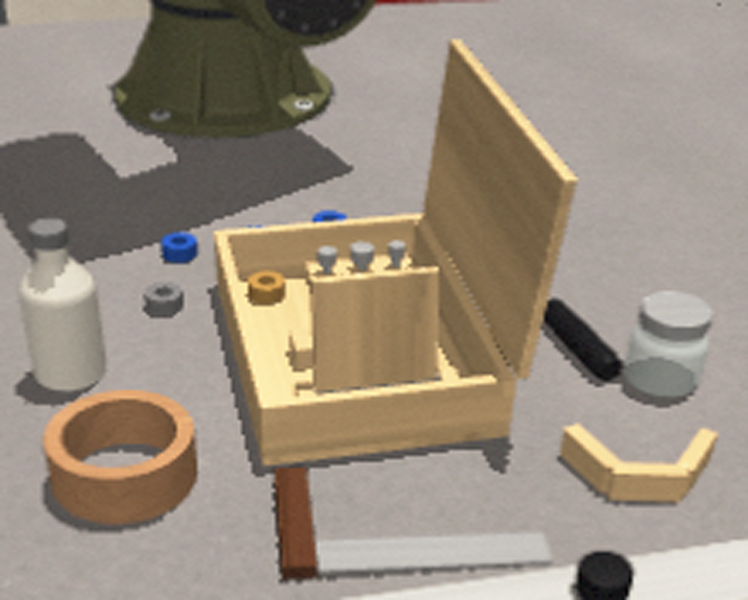

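```bash
python3 - <<'E'
from h import *
from scipy.spatial.transform import Rotation as Ro
s=read_state(); print(Ro.from_euler('xyz',s['eef_rot']).as_matrix().round(3))
S=load('scene0')
# two-view height checks: rays scene/top intersect
def tri(cs,us):
    A=np.zeros((3,3));b=np.zeros(3)
    for c,(u,v) in zip(cs,us):
        R=np.array(c['R']);o=-R.T@np.array(c['t']);d=R.T@ray(c,u,v);d/=np.linalg.norm(d);M=np.eye(3)-np.outer(d,d);A+=M;b+=M@o
    return np.linalg.solve(A,b)
P=cloud(S);t=load('top0');T=cloud(t)
# rack plain face as seen by scene cam
for (u,v) in ((318,195),(335,195),(345,195),(335,203),(335,210),(335,218)): print(u,v,P[v,u].round(1))
m=(np.abs(P[...,0]-640)<30)&(np.abs(P[...,1]-26)<42)&(P[...,2]>66)&(P[...,2]<128)
q=P[m]; A=np.c_[q[:,1:],np.ones(len(q))]; k=np.linalg.lstsq(A,q[:,0],rcond=None)[0]; r=q[:,0]-A@k
print('rack plane x=',k,len(q),np.abs(r).mean(),'angle',np.pi/2+np.arctan(k[1]) ,q[:,1].min(),q[:,1].max())
# lid inner face from top
v,u=np.mgrid[0:400,0:640]
q=T[(u>=268)&(u<=284)&(v>145)&(v<270)&(T[...,2]>90)&(T[...,2]<215)]
A=np.c_[q[:,0],q[:,2],np.ones(len(q))]; k=np.linalg.lstsq(A,q[:,1],rcond=None)[0]; print('lid y=',k,np.abs(q[:,1]-A@k).mean(),'angle',np.pi/2+np.arctan(k[1]))
# case top corner far right, lid far-top corner in both
for n,a,b in (('case far -x corner',(265+0,258-8),(371,154)),):pass
# crops->px
cs=lambda x,y:(220+x/3.4,110+y/3); ct=lambda x,y:(200+x/3,90+y/2.8)
print('far right rim corner',tri([S,t],[cs(266,408),ct(513,175)]))
print('near right rim corner',tri([S,t],[cs(217,233),ct(525,519)]))
print('lid far outer corner',tri([S,t],[cs(576,182),ct(187,92)]))
print('rack far top right',tri([S,t],[cs(313,278),ct(470,221)]), tri([S,t],[cs(438,268),ct(306,224)]))
for n,(a,b) in dict(jar=(58,237),tape=(640,190),glue=(737,340),sq=(487,100)).items():
    uu,vv=ct(a,b); print(n,pt(t,uu,vv))
E
```

```text
[[-0.     0.931  0.365]
 [ 0.001  0.365 -0.931]
 [-1.     0.    -0.001]]
318 195 [470.8  31.5  45.1]
335 195 [469.5  81.5  38.3]
345 195 [483.7 107.1  44.4]
335 203 [638.1  37.1 129.2]
335 210 [640.4  37.2 110.7]
335 218 [642.8  37.4  88.9]
rack plane x= [ 4.99567989e-03 -1.35704770e-01  6.54745009e+02] 797 1.0772419442085404 angle 1.4359155082133974 -15.995077354687828 67.87116051026106
lid y= [-1.77131025e-03  7.67965187e-02  1.13090497e+02] 0.20363246796788295 angle 1.6474424030902317
far right rim corner [691.5995104  -63.00233061  59.20698522]
near right rim corner [433.3794696  -62.48475931  57.54176999]
lid far outer corner [697.97621203 137.15529657 239.01169941]
rack far top right [638.23365646 -23.22305209 138.02245548] [637.38195285  73.88663681 134.76266901]
jar [646.22593802 254.04876243  76.00536003]
tape [ 6.92441628e+02 -1.67986573e+02  6.83107264e-01]
glue [ 549.37916828 -190.22733833  150.64460045]
sq [766.77347357 -53.92301488  14.3016038 ]
```

Triangulation from the two views agrees with the text:
- **Case:** its rim stands at 58–60 mm and its centre is near (564, 26). Its axes line up with the world axes to within 0.3°.
- **Rack:** its hinge is near (649, 26, 34) and it stands at about 1.44 rad.
- **Lid:** its hinge is near y=117 and it stands at about 1.65 rad.

Now I'll close the fingers and travel above the far side of the rack.

>>> arm_command([
  [0, [-10, 40, -20], 2],
  [0, [-20, 90, -46], 4],
  [0, [-25, 143, -73], 6],
  [0, [-25, 196, -100], 8],
  [0, [-25, 249, -127], 10],
  [0, [-25, 302, -154], 12],
  [0, [-25, 355, -181], 14],
  [0, [-25, 408, -208], 16],
  [0, [-25, 461, -235], 18],
  [0, [-25, 514, -262], 20],
  [0, [-25, 567, -289], 21.4],
  [0, [-25, 605, -309], 21.4],
], newtons=20)

```text
clock: 1.65
eef_pos: [652.2, -1.1, 229.7]
eef_rot: [-2.292, 1.569, 2.422]
wrist_force: [-0.0, -0.5, 0.6]
finger_gap: 0.7
```

>>> arm_command([
  [0, [0, 18, -12], 0],
  [0, [20, 18, -13], 0],
  [0, [60, 18, -13], 0],
  [0, [100, 18, -13], 0],
  [0, [115, 18, -13], 0],
  [0, [115, 18, -13], 0],
])

```text
clock: 2.4
eef_pos: [670.0, 12.0, 114.5]
eef_rot: [-2.028, 1.569, 2.685]
wrist_force: [0.1, 0.8, 0.9]
finger_gap: 0.3
```

```bash
python3 - <<'E'
from h import *
c=snap('scene','s1'); s=read_state(); print(s['eef_pos'],s['wrist_force'])
cv2.imwrite('pics/s1c.png',cv2.resize(c['pixels'][60:310,200:460,::-1],None,fx=2.4,fy=2.4))
E
```

```text
[670.52868748  11.97267247 115.82686503] [-0.02367921 -0.0353923   1.23334963]
```

View pics/s1c.png

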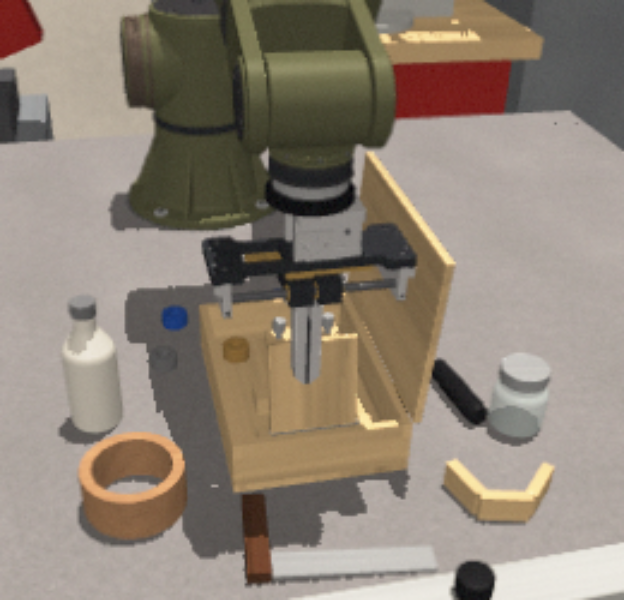

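The fingertip is behind the rack's plain face, above the rim and clear of the lid. I'll start folding along the hinge arc.

>>> arm_command([
  [0, [0, -10, 0], 0],
  [0, [0, -19, 0], 0],
  [0, [1, -26, 0], 0],
  [0, [1.6, -31, 0], 0],
  [0, [4, -39, 0], 0],
  [0, [6.7, -46.7, 0], 0],
  [0, [10.5, -54, 0], 0],
  [0, [14.8, -61, 0], 0],
  [0, [20, -67.5, 0], 0],
  [0, [25.6, -73.3, 0], 0],
  [0, [32, -78.5, 0], 0],
  [0, [32, -78.5, 0], 0],
])

```text
clock: 3.95
eef_pos: [591.4, 11.9, 83.1]
eef_rot: [-2.219, 1.569, 2.494]
wrist_force: [-0.7, -0.1, 0.5]
finger_gap: 0.1
```

```bash
python3 - <<'E'
from h import *
c=snap('scene','s2'); s=read_state(); print(s['eef_pos'],s['wrist_force'])
cv2.imwrite('pics/s2c.png',cv2.resize(c['pixels'][60:310,200:460,::-1],None,fx=2.4,fy=2.4))
E
```

```text
[591.82254571  11.91708175  83.51888199] [-0.75747589  0.42694862  0.37726251]
```

View pics/s2c.png

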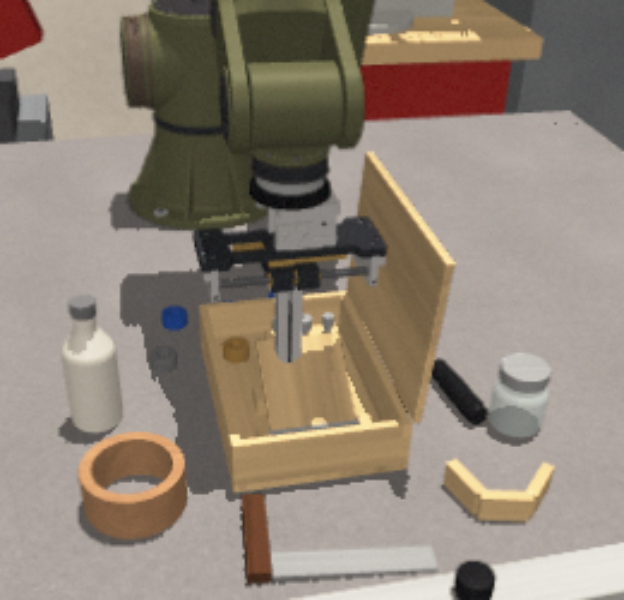

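The rack is following, at about 0.6 rad; case and lid haven't moved. I'll take it down to flat.

>>> arm_command([
  [0, [6, -4.4, 0], 0],
  [0, [13, -8.5, 0], 0],
  [0, [21, -11.6, 0], 0],
  [0, [29, -14, 0], 0],
  [0, [36.5, -15.8, 0], 0],
  [0, [41, -16.5, 0], 0],
  [0, [44, -16.5, 0], 0],
  [0, [46, -16.5, 0], 0],
  [0, [47, -16.5, 0], 0],
  [0, [47, -16.5, 0], 0],
])

```text
clock: 5.25
eef_pos: [575.4, 11.9, 38.4]
eef_rot: [-3.052, 1.57, 1.661]
wrist_force: [-10.5, -0.1, 22.8]
finger_gap: 0.4
```

```bash
python3 - <<'E'
from h import *
s=read_state(); print(s['eef_pos'],s['wrist_force'])
E
```

```text
[575.44704435  11.93572154  38.44450105] [-10.53191488  -0.07119904  22.84447967]
```

The tip is at 38.4 mm, where the flat top face should be (38.5), and it is pressing with 23 N. I'll lift straight up and check the rack.

>>> arm_command([
  [0, [-10, 0, 0], 0],
  [0, [-40, 0, 0], 0],
  [0, [-85, 0, 0], 0],
  [0, [-130, 0, 0], 0],
  [0, [-175, 0, 0], 0],
  [0, [-220, 0, 0], 0],
  [0, [-255, 0, 0], 0],
  [0, [-265, 0, 0], 0],
])

```text
clock: 6.25
eef_pos: [575.9, 11.7, 305.5]
eef_rot: [1.757, 1.567, 0.187]
wrist_force: [-0.5, -0.7, -0.2]
finger_gap: 0.4
```

```bash
python3 - <<'E'
from h import *
c=snap('scene','s3'); w=snap('wrist','w3'); s=read_state(); print(s['eef_pos'],s['wrist_force'])
cv2.imwrite('pics/s3c.png',cv2.resize(c['pixels'][60:310,200:460,::-1],None,fx=2.4,fy=2.4))
P=cloud(c); T=cloud(w)
for n,Q in(('s',P),('w',T)):
    m=(Q[...,0]>565)&(Q[...,0]<640)&(abs(Q[...,1]-26)<38)&(Q[...,2]>15)&(Q[...,2]<70); q=Q[m]
    if len(q)>20:
        A=np.c_[q[:,:2],np.ones(len(q))];k=np.linalg.lstsq(A,q[:,2],rcond=None)[0]; print(n,len(q),k, np.median(q[:,2]))
    m=(Q[...,2]>100)&(Q[...,2]<235)&(Q[...,1]>112)&(Q[...,1]<136)&(Q[...,0]>450)&(Q[...,0]<680); q=Q[m]
    if len(q)>50:
        A=np.c_[q[:,0],q[:,2],np.ones(len(q))]; k=np.linalg.lstsq(A,q[:,1],rcond=None)[0]; print('lid',k,np.pi/2+np.arctan(k[1]))
E
```

```text
[575.57350676  11.70800568 303.47199996] [ 0.10480558 -0.58524395 -0.0283532 ]
s 539 [-3.45357095e-03  1.12997086e-03  4.03718301e+01] 38.31039341547411
lid [-6.43853833e-04  7.71187571e-02  1.12123968e+02] 1.647762744309934
w 2530 [-1.10562654e-03 -2.52444953e-03  3.90309968e+01] 38.28894405669631
lid [-1.57410425e-03  7.71044782e-02  1.12244279e+02] 1.6477485497468412
```

View pics/s3c.png

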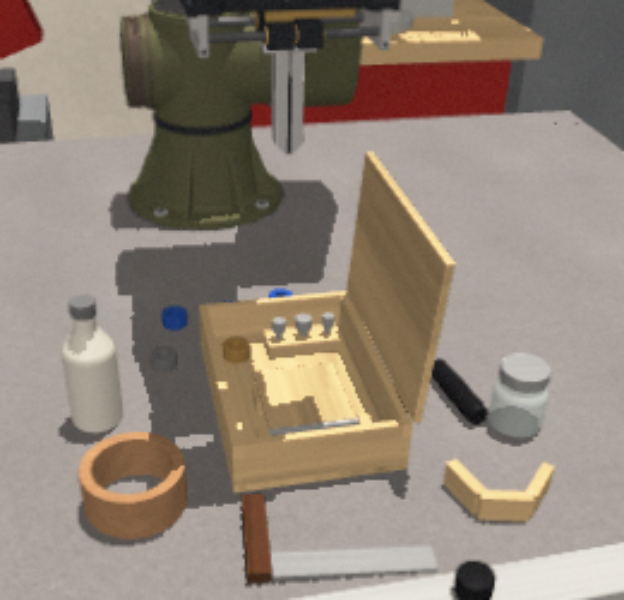

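The rack lies flat: the fitted slope is about 0.003 rad and its face is at 38.3 mm. The lid is still at 1.648 rad. I'll move over the lid to its outer side.

>>> arm_command([
  [0, [0, -5, -15], 0],
  [0, [0, -10, -55], 0],
  [0, [0, -10, -100], 0],
  [0, [0, -10, -145], 0],
  [0, [0, -10, -168], 0],
  [0, [5, -10, -173], 0],
  [0, [35, -10, -173], 0],
  [0, [70, -10, -173], 0],
  [0, [88, -10, -173], 0],
  [0, [89, -10, -173], 0],
])

```text
clock: 7.6
eef_pos: [565.1, 184.3, 213.6]
eef_rot: [-1.72, 1.569, 2.993]
wrist_force: [-0.5, 0.5, 1.3]
finger_gap: 0.5
```

```bash
python3 - <<'E'
from h import *
c=snap('scene','s4'); s=read_state(); p=s['eef_pos']; print(p,s['wrist_force'])
cv2.imwrite('pics/s4c.png',cv2.resize(c['pixels'][10:310,200:460,::-1],None,fx=2,fy=2))
hy,hz,S=116.7,60,155
for t in (1.648,1.57,1.4,1.2,1.0,.8,.6,.4,.3,.2,.1,0):
    Y=hy-S*np.cos(t)+9*np.sin(t); Z=hz+S*np.sin(t)+9*np.cos(t)
    y=Y+12.5
    print(t,round(y,1),round(Z,1),'shift x',round(p[2]-Z,1),'z',round(p[1]-y,1))
E
```

```text
[565.51240975 184.52293209 214.78798632] [-0.38082878 -0.19538685  0.43501536]
1.648 150.1 213.8 shift x 0.9 z 34.4
1.57 138.1 215.0 shift x -0.2 z 46.4
1.4 111.7 214.3 shift x 0.5 z 72.8
1.2 81.4 207.7 shift x 7.1 z 103.1
1.0 53.0 195.3 shift x 19.5 z 131.5
0.8 27.7 177.5 shift x 37.3 z 156.9
0.6 6.4 154.9 shift x 59.8 z 178.2
0.4 -10.1 128.6 shift x 86.1 z 194.6
0.3 -16.2 114.4 shift x 100.4 z 200.7
0.2 -20.9 99.6 shift x 115.2 z 205.4
0.1 -24.1 84.4 shift x 130.4 z 208.7
0 -25.8 69.0 shift x 145.8 z 210.3
```

View pics/s4c.png

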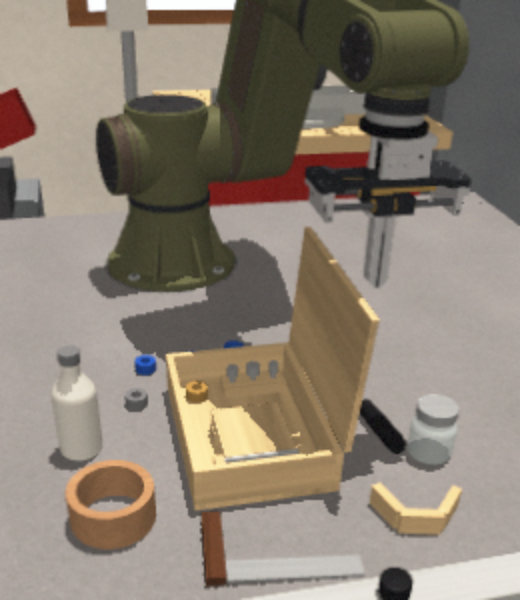

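The finger is outside the lid and level with its upper part. I'll swing the lid in along its arc.

>>> arm_command([
  [0, [0, 0, 18], 0],
  [0, [0, 0, 32], 0],
  [0, [0, 0, 46], 0],
  [0, [0, 0, 60], 0],
  [0, [0.5, 0, 73], 0],
  [0, [3, 0, 88], 0],
  [0, [7, 0, 103], 0],
  [0, [13, 0, 117.5], 0],
  [0, [19.5, 0, 131.5], 0],
  [0, [28, 0, 144.5], 0],
  [0, [37.3, 0, 157], 0],
  [0, [37.3, 0, 157], 0],
])

```text
clock: 9.15
eef_pos: [565.2, 26.7, 176.3]
eef_rot: [-1.987, 1.569, 2.725]
wrist_force: [0.0, -0.7, -0.0]
finger_gap: 0.8
```

```bash
python3 - <<'E'
from h import *
c=snap('scene','s5'); s=read_state(); p=s['eef_pos']; print(p,s['wrist_force'])
cv2.imwrite('pics/s5c.png',cv2.resize(c['pixels'][10:310,200:460,::-1],None,fx=2,fy=2))
hy,hz,S=116.7,60,155
for t in (.8,.7,.6,.5,.4,.3,.2,.1,0):
    Y=hy-S*np.cos(t)+9*np.sin(t); Z=hz+S*np.sin(t)+9*np.cos(t)
    y=Y+12.5
    print(t,round(y,1),round(Z,1),'shift x',round(p[2]-Z,1),'z',round(p[1]-y,1))
E
```

```text
[565.49400443  27.20612945 176.92145419] [ 0.23662467  0.43703379 -0.0045803 ]
0.8 27.7 177.5 shift x -0.5 z -0.5
0.7 16.4 166.7 shift x 10.2 z 10.8
0.6 6.4 154.9 shift x 22.0 z 20.9
0.5 -2.5 142.2 shift x 34.7 z 29.7
0.4 -10.1 128.6 shift x 48.3 z 37.3
0.3 -16.2 114.4 shift x 62.5 z 43.4
0.2 -20.9 99.6 shift x 77.3 z 48.1
0.1 -24.1 84.4 shift x 92.5 z 51.3
0 -25.8 69.0 shift x 107.9 z 53.0
```

View pics/s5c.png

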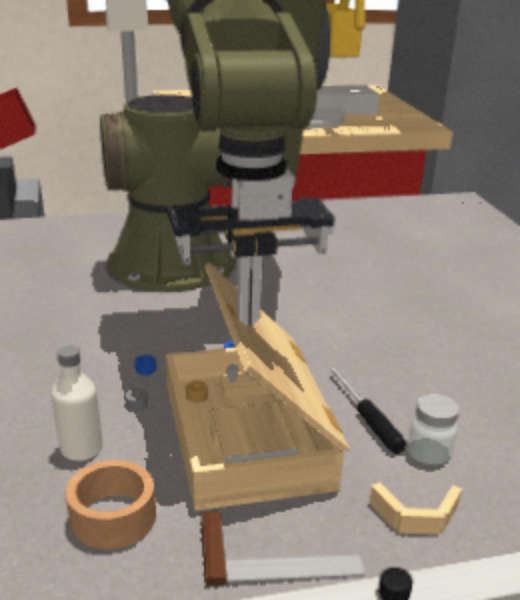

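The lid is at about 0.8 rad, nothing else has moved and the rack is down. I'll close the rest slowly, at about 0.1 rad per row or less.

>>> arm_command([
  [0, [5, 0, 5.5], 0],
  [0, [10, 0, 11], 0],
  [0, [16, 0, 16], 0],
  [0, [22, 0, 21], 0],
  [0, [28, 0, 25.5], 0],
  [0, [35, 0, 30], 0],
  [0, [41, 0, 34], 0],
  [0, [48, 0, 37.5], 0],
  [0, [55, 0, 40.5], 0],
  [0, [62, 0, 43.5], 0],
  [0, [68, 0, 45.5], 0],
  [0, [74, 0, 47], 0],
])

```text
clock: 10.7
eef_pos: [565.5, -19.8, 102.5]
eef_rot: [-2.539, 1.57, 2.174]
wrist_force: [-0.1, -0.4, 1.6]
finger_gap: 0.2
```

```bash
python3 - <<'E'
from h import *
s=read_state(); p=s['eef_pos']; print(p,s['wrist_force'])
E
```

```text
[565.4546674  -19.81632015 102.47889929] [-0.06449494 -0.36624575  1.59072657]
```

>>> arm_command([
  [0, [5, 0, 1.5], 0],
  [0, [10, 0, 2.5], 0],
  [0, [15, 0, 4], 0],
  [0, [20, 0, 5], 0],
  [0, [24, 0, 5.5], 0],
  [0, [28, 0, 6], 0],
  [0, [31, 0, 6], 0],
  [0, [33, 0, 6], 0],
  [0, [34.5, 0, 6], 0],
  [0, [35.5, 0, 6], 0],
  [0, [35.5, 0, 6], 0],
  [0, [35.5, 0, 6], 0],
])

```text
clock: 12.2
eef_pos: [565.6, -25.9, 69.0]
eef_rot: [2.276, 1.57, 0.706]
wrist_force: [-9.7, -0.7, 23.4]
finger_gap: 0.2
```

```bash
python3 - <<'E'
from h import *
s=read_state(); p=s['eef_pos']; print(p,s['wrist_force'])
E
```

```text
[565.61974089 -25.87761234  68.9870644 ] [-9.65612626 -0.65458664 23.36329853]
```

The tip is at 69.0 mm, the height of a shut lid, and is pressing with 23 N. I'll retreat up and check.

>>> arm_command([
  [0, [-5, 0, 0], 0],
  [0, [-30, 0, 0], 0],
  [0, [-75, 0, 0], 0],
  [0, [-125, 0, 0], 0],
  [0, [-175, -30, 0], 0],
  [0, [-200, -80, 20], 0],
  [0, [-205, -130, 70], 0],
  [0, [-205, -160, 120], 0],
  [0, [-205, -170, 160], 0],
  [0, [-205, -170, 180], 0],
  [0, [-205, -170, 180], 0],
  [0, [-205, -170, 180], 0],
])

```text
clock: 13.7
eef_pos: [395.7, -205.3, 273.8]
eef_rot: [2.497, 1.57, 0.927]
wrist_force: [-0.1, 0.2, 0.2]
finger_gap: 0.4
```

```bash
python3 - <<'E'
from h import *
s=read_state(); print(s['eef_pos'],s['wrist_force'])
t=snap('top','t6');c=snap('scene','s6')
T=cloud(t);Q=T;P=cloud(c)
for n,Q in(('top',T),('scene',P)):
    m=(Q[...,0]>440)&(Q[...,0]<688)&(Q[...,1]>-58)&(Q[...,1]<110)&(Q[...,2]>50)&(Q[...,2]<110); q=Q[m]
    A=np.c_[q[:,:2]-[564,26],np.ones(len(q))];k=np.linalg.lstsq(A,q[:,2],rcond=None)[0]; print(n,len(q),k.round(4))
m=(T[...,2]>62)&(T[...,2]<75)&(T[...,0]>400)&(T[...,0]<720)&(T[...,1]>-90)&(T[...,1]<150); print(cv2.minAreaRect(T[m][:,:2].astype(np.float32)))
a=load('top0')['pixels']; d=np.hstack([a[90:320,200:460],t['pixels'][90:320,200:460]])[...,::-1]
cv2.imwrite('pics/t6c.png',cv2.resize(d,None,fx=1.5,fy=1.5)); cv2.imwrite('pics/s6c.png',cv2.resize(c['pixels'][60:310,200:460,::-1],None,fx=2.3,fy=2.3))
E
```

```text
[ 395.68138381 -205.33059163  273.80833327] [-0.11081807  0.15922061  0.16609627]
top 9671 [ 5.00000e-04 -9.00000e-04  6.97464e+01]
scene 3633 [-1.00000e-03  1.20000e-03  6.88904e+01]
((563.8455200195312, 31.42068099975586), (189.80145263671875, 260.3553771972656), 89.89921569824219)
```

View pics/t6c.png

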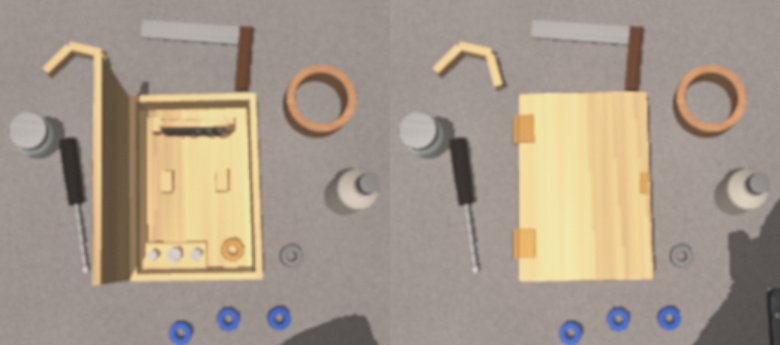

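View pics/s6c.png

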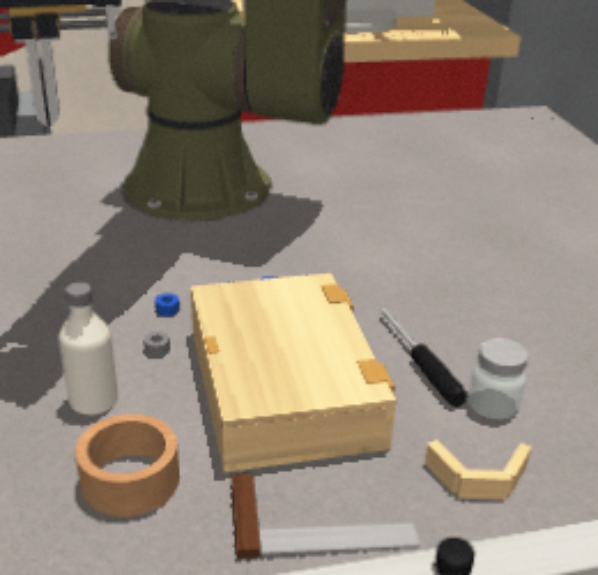

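The lid is flush at 69–70 mm, with a slope of about 0.001 rad. The case is at (563.8, ~26), where it started, and the bystanders are at the same pixels as before. The arm is clear, so I'll hand in.

```bash
python3 -c "
from cell import sign_off; print(sign_off())"
```

```text
the job is handed in; nothing more can be done
None
```

The case is closed, and I handed the job in at about 14 s. I pushed the rack down flat from its far side with closed fingertips, then swung the lid over in slow steps and pressed it shut with about 23 N.

- **Rack:** after folding, its top face measured 38.3 mm high (38.5 expected) with a slope of about 0.003 rad. The lid was still at 1.65 rad then. The rack can't be seen under the shut lid, so this is its last measurement.
- **Lid:** its top is 69–70 mm high (69 expected) and slopes about 0.001 rad in both the top and scene views.
- **Case and surroundings:** the case centre moved less than about 1 mm lengthwise; sideways I could only compare pictures, and saw no shift. The bystanders are in the same places in the before and after pictures, judged by eye. The collar was in place in the last picture before the lid covered it, and was not touched.
- **Arm:** it is clear of everything, with wrist force near 0 N.

No check failed. The only oddity was a sideways reading of about 10 N at the wrist during each press.

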